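# Sweep the returned key tags into the cabinet's returns bay

## Task

Check-out is over and three wooden key tags lie about on the counter: sweep them with the fingertips across the counter into the cork-lined returns bay at the foot of the key cabinet, until every one lies wholly inside the bay. Only push the tags: do not pick them up, pinch them or press hard on them. Leave the bell, the stapler and the pig coin bank where they stand.

Things in the scene. Friction and masses are not known exactly. Their poses are not given: they have to be found in the camera images.
- cabinet: Plywood key cabinet fixed on the counter, open front facing roughly the robot's right (-y), with a returns bay at its foot. Origin: on the counter, middle of the bay's open front edge; x runs along that edge, +y into the bay, z up. Bay inside: 300 mm wide (x -150 to 150), 170 deep; side cheeks 12 thick, 35 high to y = 140. The cabinet proper, 324 wide, 282 high, stands from y = 140 to 260.
- bay_floor (a point): Middle of the bay's floor, at counter level, 85 mm in from the front edge. The floor is a thin cork liner (300 by 170 mm, darker than the counter) let in flush with the counter, so there is no step or lip at the open front: flat things slide straight in. The liner's front border marks the front edge. Axes as the cabinet's.
- panel_foot (a point): Middle of the foot of the upright socket panel, the bay's back, at y = 170 of the cabinet. Cabinet sides and roof (282 high) reach 30 mm forward of it. Of the panel's eight twist sockets the upper one at x = 112, 195 mm up, holds a fourth tag, fixed, sticking out to y = 125: it stays.
- tag1: One of three equal wooden key tags lying loose and flat on the counter in front of the bay, bright yellow, about 25 g: overall 66 mm long, 34 wide, 14 thick. A paddle with one round end (43 long, 34 wide) and at the other end a 12 mm round shank 22 long with a steel cross pin 24 long, and a round black chip inlaid on top. Origin: underside, middle of the overall length and width; x runs lengthwise towards the shank end, z up. It slides freely when pushed.
- tag1_head (a point): Round paddle end of tag1: 33 mm from its origin along -x, at half thickness (7 mm up).
- tag1_tip (a point): Shank end of tag1: 33 mm from its origin along +x, at half thickness (7 mm up).
- tag2: One of three equal wooden key tags lying loose and flat on the counter in front of the bay, bright yellow, about 25 g: overall 66 mm long, 34 wide, 14 thick. A paddle with one round end (43 long, 34 wide) and at the other end a 12 mm round shank 22 long with a steel cross pin 24 long, and a round black chip inlaid on top. Origin: underside, middle of the overall length and width; x runs lengthwise towards the shank end, z up. It slides freely when pushed.
- tag2_head (a point): Round paddle end of tag2: 33 mm from its origin along -x, at half thickness (7 mm up).
- tag2_tip (a point): Shank end of tag2: 33 mm from its origin along +x, at half thickness (7 mm up).
- tag3: One of three equal wooden key tags lying loose and flat on the counter in front of the bay, bright yellow, about 25 g: overall 66 mm long, 34 wide, 14 thick. A paddle with one round end (43 long, 34 wide) and at the other end a 12 mm round shank 22 long with a steel cross pin 24 long, and a round black chip inlaid on top. Origin: underside, middle of the overall length and width; x runs lengthwise towards the shank end, z up. It slides freely when pushed.
- tag3_head (a point): Round paddle end of tag3: 33 mm from its origin along -x, at half thickness (7 mm up).
- tag3_tip (a point): Shank end of tag3: 33 mm from its origin along +x, at half thickness (7 mm up).
- bell: Red plastic counter bell on a black base, 72 mm across, 49 high, loose on the counter behind and between the tags as seen from the bay. Origin: centre of its underside. Leave it alone.
- stapler: Steel stapler, loose on the counter near the tags: 130 mm long (x, hinge end to -x), 34 wide, about 53 high. Origin: centre of its underside. Leave it alone.
- pig: White ceramic pig coin bank, loose on the counter near the tags: 120 mm long (x, snout to +x), 80 wide, 100 high. Origin: on the counter under its middle. Leave it alone.

How it is judged:
By the outcome, as a careful person would: the job done as asked, in the order asked, and still so for the second after the job is handed in, with the robot touching nothing.
It also fails if it takes over 67 s, if anything falls off the work surface, if the arm or the gripper's body presses on something with over 40 N, if the wrist force passes 120 N, or if a joint passes its speed limit or range.

## Robot

A 6-joint arm with a two-finger parallel gripper is mounted at the origin on the work surface. World frame = base frame: x ahead of the robot, y to its left, z up, the work surface at z = 0. Lengths are in m, angles in degrees, forces in N, time in s.
With the tool pointing down it reaches from about 0.425 to 1.125 m from the base axis. Payload 14.9 kg.
Tool frame: the origin (TCP) lies at the very end of the fingers, on their centre line; the grasp point (between the pads) lies bot.pinch_z behind it (bot.pinch_z is the distance from the TCP to the grasp point, in m); x points along the fingers, y is the direction in which the jaws open and shut, and the axes are right-handed (so a half turn about x gives the same grasp; the last joint's range is limited). The gripper opens to 91 mm and grips with 3 to 60 N. Pads are 32 mm wide; open, the fingers measure 118 mm over their backs; the gripper's body (76 mm by 178 mm) begins 60 mm behind the grasp point.
Start: joints at [-70.491, 21.709, 99.362, -0, 58.929, -1.908], TCP at [0.256, -0.652, 0.214] pointing down, gripper open.
Joint ranges: [-158.91, 158.91], [-42.39, 125.64], [0.06, 152.35], [-60.88, 240.88], [17.5, 164.5], [-176.32, 176.32]. Speed limits (degrees/s): [108.29, 108.29, 136.94, 180, 180, 180].

## Interface

Orientations are given as [roll, pitch, yaw] about the fixed x, y, z axes, in that order (R = Rz(yaw) Ry(pitch) Rx(roll)).
In Python, from rig import bot gives the robot as it stands.
- The arm moves only by the shell command python3 -m handwheel 'ROWS' [FORCE]. ROWS is JSON, a list of rows, each a list of 3 entries, a list of its own where there are three numbers: the shift along the tool's x, y, z in units of 15 cm (1.0 is 15 cm), then the turn, a rotation vector about the tool's x, y, z in units of 180 degrees (1.0 is 180 degrees), then the finger opening in mm, from 0 to 91.2. In form: [[[x, y, z], [wx, wy, wz], fingers], ...]. A call has 1 to 5 rows; each row is the pose to reach, as a shift and turn from the pose commanded when the call began, along the tool's axes at that moment, turning the shorter way round; what a row does not reach only later rows make up. A row lasts 1/8 s, in which the tool goes at most 62.5 mm and 10.7 degrees, less where a joint would pass 70% of its speed; a pose out of reach is approached as far as the arm can. A call with a number of a shift or a turn outside -1 to 1 is refused whole. A call with a gripper value outside its range is refused whole. The fingers move at their own pace and stop on an object; FORCE is the grip in N (left out, the last holds). Time passes only in rows, so rows that repeat a pose let the fingers close. It gives the time, the measured TCP pose, the force and the opening at its end, in the units of the state.
- bot.read_state(): the state, without advancing time (a new reading comes with each control period).
- bot.snapshot(name): name is "side" or "top"; returns the picture (400x640x3 uint8, red, green, blue); there is no depth.
- bot.get_calibration(name): a dict with "fx", "fy", "cx", "cy" (pixels), "k1" (the pictures are not rectified: a ray, as slopes to the right and down, at radius r is drawn at 1 + k1 r^2 times it, then the intrinsics apply), "R" (3x3) and "t" (3): a world point X has camera coordinates R X + t. Camera axes: x right, y down, z forward; pixel columns grow to the right and rows downward; lengths in m; the calibration is good to about 2 mm. A picture is of the moment at which its call begins. get_calibration takes no time and is no camera call.
- bot.close_job(): hands the job in, once; it reports no verdict.
Trained networks look in the newest picture that a camera, given by its name, has taken for a name from the list of things; names that differ only in an ending like _2 or _b are one class to them, and where a whole thing is asked for, a point or a joint stands for the part that bears it (a point fixed in the world has none). Each returns a list of dicts, best first, with "conf" (0 to 1); they miss things now and then, are a little off and sometimes report something else, mostly with a low value. They report only what shows in the picture. A call takes as long as a camera call.
- bot.spot_in(camera, thing): "bbox" ([centre column, centre row, width, height] in pixels, round what is visible of it).
The state is a dict: "t": time; "joint_positions": joint angles; "dq": joint speeds; "joint_efforts": joint torques, N m; "tcp_pos": TCP position; "orientation": TCP orientation; "force": force on the tool from outside, world axes, zero at the start; "torque": the same for the moment, N m; "finger_gap": finger opening in m.
Only numpy, scipy, OpenCV 4.12 (cv2) and the standard library are available. Lean on these libraries where they do the work, as an engineer would, in place of code of your own. Each camera call takes 0.05 s, during which the arm holds its last target. There are 200 camera calls.

## Working session

There is one attempt and no reset: what is moved stays moved. The work goes in short steps, Python scripts to look and compute and a shell command to move; the robot and the scene stay as the last step left them, time stands still between calls to the robot, and variables do not carry over. Pictures are saved under pics/ and viewed, about 8 in all and at most 12, crops included, and the job is handed in when it is done.

```bash
mkdir -p pics
cat > h.py <<'E'
from rig import bot
import numpy as np, cv2
def px2w(cam,u,v,z=0.):
    c=bot.get_calibration(cam);K=np.array([[c['fx'],0,c['cx']],[0,c['fy'],c['cy']],[0,0,1.]])
    p=cv2.undistortPoints(np.array([[[u,v]]],float),K,np.array([c['k1'],0,0,0.]))[0,0]
    R=np.array(c['R']);t=np.array(c['t']);o=-R.T@t;d=R.T@np.array([p[0],p[1],1]);
    return (o+d*(z-o[2])/d[2])
def w2px(cam,X):
    c=bot.get_calibration(cam);q=np.array(c['R'])@np.array(X)+np.array(c['t']);a,b=q[:2]/q[2];s=1+c['k1']*(a*a+b*b)
    return c['fx']*a*s+c['cx'],c['fy']*b*s+c['cy']
def snap(cam,name):
    im=bot.snapshot(cam);cv2.imwrite('pics/'+name+'.png',im[:,:,::-1]);return im
E
python3 - <<'E'
from h import *
for c in('top','side'):
    snap(c,c+'0')
    k=bot.get_calibration(c);print(c,k['k1'],k['fx'],-np.array(k['R']).T@np.array(k['t']))
for t in('tag1','bell','stapler','pig','cabinet'):
    for d in bot.spot_in('top',t)[:4]:
        print(t,round(d['conf'],2),np.round(d['bbox']),np.round(px2w('top',*d['bbox'][:2],.007),3))
s=bot.read_state();print(s['t'],s['tcp_pos'],s['orientation'],bot.pinch_z)
E
```

```text
top -0.09746329423200303 438.3537535251918 [ 0.3637233  -0.00506379  1.0397847 ]
side -0.005403093220463406 487.17923955472446 [1.08500078 0.66177707 0.86056993]
tag1 0.8 [368. 169.  20.  21.] [ 0.655 -0.079  0.007]
tag1 0.6 [315. 195.  15.  26.] [0.575 0.04  0.007]
tag1 0.51 [328. 236.  25.  24.] [ 0.482 -0.006  0.007]
tag1 0.46 [190. 169. 192. 198.] [0.598 0.353 0.007]
bell 0.79 [403. 218.  29.  32.] [ 0.547 -0.177  0.007]
stapler 0.75 [466. 257.  27.  52.] [ 0.475 -0.337  0.007]
pig 0.67 [472. 172.  36.  52.] [ 0.685 -0.335  0.007]
cabinet 0.92 [191. 167. 189. 194.] [0.602 0.352 0.007]
0.35 [ 0.25559166 -0.65160548  0.2138066 ] [-93.29172575  89.98679712 108.12665984] 0.0188
```

View pics/top0.png

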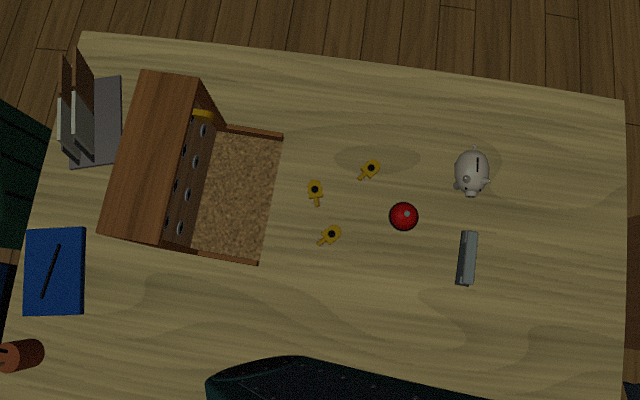

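View pics/side0.png

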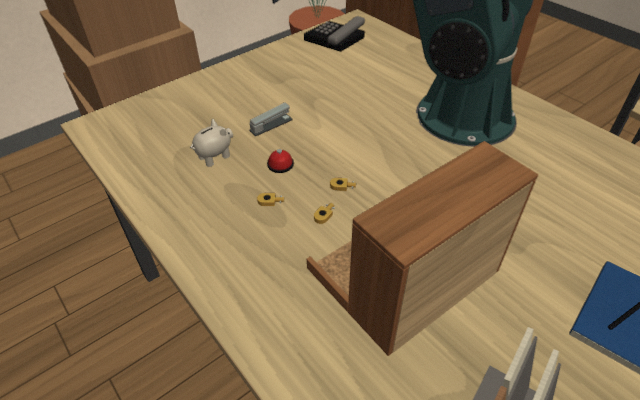

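The top view shows the tags at about (315,190), (369,169) and (330,235). The bay mouth runs from (283,136) to (258,264), with the bell at (403,217) well behind the tags. Next I'll measure the tag axes and the bay frame.

```bash
cat >> h.py <<'E'
def tags(im,cam='top'):
    hsv=cv2.cvtColor(im,cv2.COLOR_RGB2HSV);m=cv2.inRange(hsv,(15,170,80),(33,255,255))
    m=cv2.morphologyEx(m,cv2.MORPH_CLOSE,np.ones((5,5)))
    n,l,st,ce=cv2.connectedComponentsWithStats(m);o=[]
    for i in range(1,n):
        if st[i,4]<60: continue
        v,u=np.nonzero(l==i);P=np.array([px2w(cam,a,b,.010)[:2] for a,b in zip(u,v)])
        c=P.mean(0);w,V=np.linalg.eigh(np.cov((P-c).T));a=V[:,1];s=(P-c)@a
        if s.max()<-s.min(): a=-a;s=-s   # shank is the longer side
        mid=c+a*(s.max()+s.min())/2
        o.append((ce[i].round(),mid.round(3),round(np.degrees(np.arctan2(a[1],a[0]))),round(s.max()-s.min(),3),P.min(0).round(3),P.max(0).round(3)))
    return o
E
python3 - <<'E'
from h import *
im=bot.snapshot('top')
for o in tags(im):print(*o)
from scipy.spatial.transform import Rotation as Ro
print(Ro.from_euler('xyz',bot.read_state()['orientation'],degrees=True).as_matrix().round(3))
for u,v in((283,136),(258,265)):print(px2w('top',u,v,.035).round(3))
cv2.imwrite('pics/c1.png',cv2.resize(im[110:285,180:440,::-1],None,fx=3,fy=3,interpolation=cv2.INTER_CUBIC))
E
```

```text
Traceback (most recent call last):
  File "h.py", line 19, in tags
    v,u=np.nonzero(l==i);P=np.array([px2w(cam,a,b,.010)[:2] for a,b in zip(u,v)])
                                     ~~~~^^^^^^^^^^^^^^
  File "h.py", line 4, in px2w
    c=bot.get_calibration(cam);K=np.array([[c['fx'],0,c['cx']],[0,c['fy'],c['cy']],[0,0,1.]])
ValueError: time passes only in moves, steps and waits
```

```bash
sed -i 's/^def px2w/CAL={c:bot.get_calibration(c) for c in("top","side")}\ndef px2w/; s/c=bot.get_calibration(cam);/c=CAL[cam];/' h.py
python3 - <<'E'
from h import *
im=bot.snapshot('top')
cv2.imwrite('pics/c1.png',cv2.resize(im[110:285,180:440,::-1],None,fx=3,fy=3,interpolation=cv2.INTER_CUBIC))
for o in tags(im):print(*o)
from scipy.spatial.transform import Rotation as Ro
print(Ro.from_euler('xyz',bot.read_state()['orientation'],degrees=True).as_matrix().round(3))
for u,v in((283,136),(258,265)):print(px2w('top',u,v,.035).round(3))
E
```

```text
[135. 126.] [0.686 0.518] -180 0.315 [0.528 0.475] [0.844 0.547]
[197. 111.] [0.746 0.365] 83 0.067 [0.736 0.331] [0.765 0.397]
[161. 195.] [0.56  0.409] -4 0.312 [0.403 0.388] [0.716 0.443]
[369. 169.] [ 0.653 -0.08 ] 140 0.064 [ 0.627 -0.106] [ 0.682 -0.057]
[315. 191.] [0.579 0.04 ] -164 0.064 [0.547 0.023] [0.611 0.06 ]
[117. 210.] [0.47  0.512] 15 0.109 [0.419 0.485] [0.523 0.54 ]
[330. 235.] [ 0.481 -0.006] 136 0.064 [ 0.456 -0.032] [0.508 0.019]
[[-0.     0.365 -0.931]
 [ 0.    -0.931 -0.365]
 [-1.    -0.    -0.   ]]
[0.702 0.135 0.035]
[0.389 0.144 0.035]
```

View pics/c1.png

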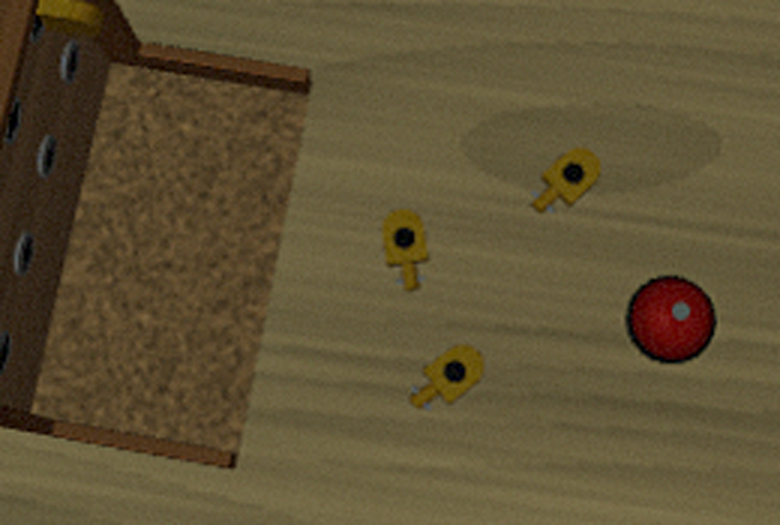

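```bash
cat >> h.py <<'E'
from scipy.spatial.transform import Rotation as Ro
def to(*X):
    s=bot.read_state();R=Ro.from_euler('xyz',s['orientation'],degrees=True).as_matrix()
    p=np.array(s['tcp_pos']);print('t',round(s['t'],2),'p',p.round(4),'F',np.round(s['force'],1),'yaw',np.degrees(np.arctan2(R[1,1],R[0,1])).round(1))
    for x in X: print(x,'units',(R.T@(np.array(x)-p)/.15).round(3)); p=np.array(x)
E
python3 -m handwheel '[[[0,-0.17,-0.19],[-0.058,0,0],25],[[0,-0.34,-0.38],[-0.116,0,0],25],[[0,-0.51,-0.57],[-0.174,0,0],25],[[0,-0.68,-0.76],[-0.232,0,0],25],[[0,-0.85,-0.96],[-0.29,0,0],25]]' 10
python3 - <<'E'
from h import *
to((.585,-.012,.1))
E
```

```text
t: 1.08
tcp_pos: [0.3435, -0.4793, 0.2141]
orientation: [58.0, 90.0, -48.0]
force: [0.3, 0.3, 0.4]
finger_gap: 0.0443
t 1.07 p [ 0.3435 -0.4793  0.2141] F [0.3 0.3 0.4] yaw -16.1
(0.585, -0.012, 0.1) units [ 0.76   0.686 -3.439]
```

```bash
python3 -m handwheel '[[[0,0.07,-0.33],[-0.03,0,0],25],[[0,0.13,-0.67],[-0.06,0,0],25],[[0,0.2,-1],[-0.081,0,0],25],[[0,0.2,-1],[-0.081,0,0],25]]'
python3 - <<'E'
from h import *
to((.585,-.012,.1))
E
```

```text
t: 1.58
tcp_pos: [0.4152, -0.3427, 0.2141]
orientation: [138.4, 90.0, 46.8]
force: [0.7, -0.1, 0.7]
finger_gap: 0.0252
t 1.57 p [ 0.4152 -0.3427  0.2141] F [ 0.7 -0.1  0.7] yaw -1.6
(0.585, -0.012, 0.1) units [ 0.761  1.071 -2.235]
```

```bash
python3 -m handwheel '[[[0,0.18,-0.3],[0,0,0],25],[[0,0.36,-0.6],[0,0,0],25],[[0,0.6,-1],[0,0,0],25]]' >/dev/null
python3 -m handwheel '[[[0,0.15,-0.33],[0,0,0],25],[[0,0.3,-0.67],[0,0,0],25],[[0,0.47,-1],[0,0,0],25]]' >/dev/null
python3 -m handwheel '[[[0.3,0,-0.23],[0,0,0],25],[[0.6,0,-0.23],[0,0,0],25],[[0.76,0,-0.23],[0,0,0],25],[[0.76,0,-0.23],[0,0,0],25]]'
python3 - <<'E'
from h import *
to((.585,-.012,.1),(.585,-.012,.004))
for o in tags(bot.snapshot('top')):print(*o)
E
```

```text
t: 2.82
tcp_pos: [0.5802, -0.0225, 0.0984]
orientation: [-91.0, 89.8, 177.1]
force: [0.4, 0.6, -0.1]
finger_gap: 0.0251
t 2.83 p [ 0.5802 -0.0225  0.0984] F [ 0.4  0.6 -0.1] yaw -1.8
(0.585, -0.012, 0.1) units [-0.011  0.03  -0.071]
(0.585, -0.012, 0.004) units [0.64  0.002 0.   ]
[165. 112.] [0.702 0.445] -176 0.298 [0.553 0.322] [0.845 0.544]
[262. 131.] [0.716 0.193] 88 0.101 [0.709 0.143] [0.721 0.244]
[139. 186.] [0.531 0.468] -153 0.063 [0.5   0.453] [0.559 0.5  ]
[130. 233.] [0.419 0.463] -104 0.033 [0.406 0.445] [0.436 0.482]
```

```bash
python3 -m handwheel '[[[0.25,0.03,0],[0,0,0],25],[[0.45,0.03,0],[0,0,0],25],[[0.6,0.03,0],[0,0,0],25],[[0.62,0.03,0],[0,0,0],25],[[0.62,0.03,0],[0,0,0],25]]'
python3 - <<'E'
from h import *
to((.585,-.012,.004),(.588,.175,.004))
snap('side','s1')
E
```

```text
t: 3.5
tcp_pos: [0.5866, -0.0224, 0.0083]
orientation: [87.3, 89.9, -4.5]
force: [-0.3, 0.7, 0.3]
finger_gap: 0.0252
t 3.5 p [ 0.5866 -0.0224  0.0083] F [-0.3  0.7  0.3] yaw -1.8
(0.585, -0.012, 0.004) units [ 0.029 -0.013 -0.069]
(0.588, 0.175, 0.004) units [-0.    -0.02  -1.247]
```

View pics/s1.png

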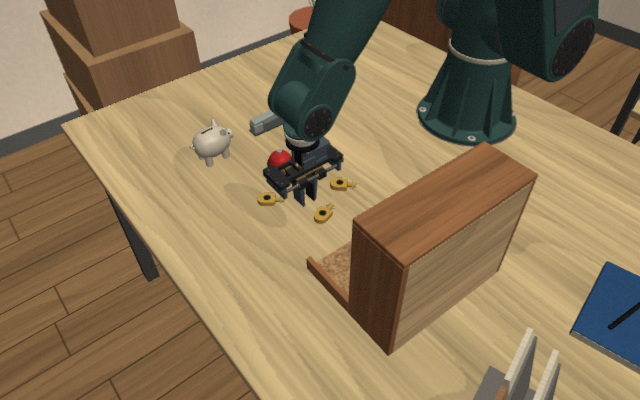

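Fingertips are in the gap behind the middle tag (322,214) and clear of the bell. I'll push now.

```bash
python3 -m handwheel '[[[0.02,0,-0.08],[0,0,0],25],[[0.02,0,-0.16],[0,0,0],25],[[0.02,0,-0.24],[0,0,0],25],[[0.02,0,-0.34],[0,0,0],25],[[0.02,0,-0.44],[0,0,0],25]]'
python3 -m handwheel '[[[0,0,-0.1],[0,0,0],25],[[0,0,-0.2],[0,0,0],25],[[0,0,-0.3],[0,0,0],25],[[0,0,-0.4],[0,0,0],25],[[0,0,-0.5],[0,0,0],25]]'
python3 - <<'E'
from h import *
to((.588,.175,.004))
snap('side','s2')
E
```

```text
t: 4.18
tcp_pos: [0.5877, 0.0451, 0.004]
orientation: [-174.2, 90.0, 94.0]
force: [0.7, -0.5, 0.3]
finger_gap: 0.0251
t: 4.8
tcp_pos: [0.5901, 0.1198, 0.004]
orientation: [120.7, 90.0, 28.9]
force: [-0.5, 0.0, -0.9]
finger_gap: 0.0251
t 4.8 p [0.5901 0.1198 0.004 ] F [-0.5  0.  -0.9] yaw -1.8
(0.588, 0.175, 0.004) units [-0.    -0.025 -0.367]
```

View pics/s2.png

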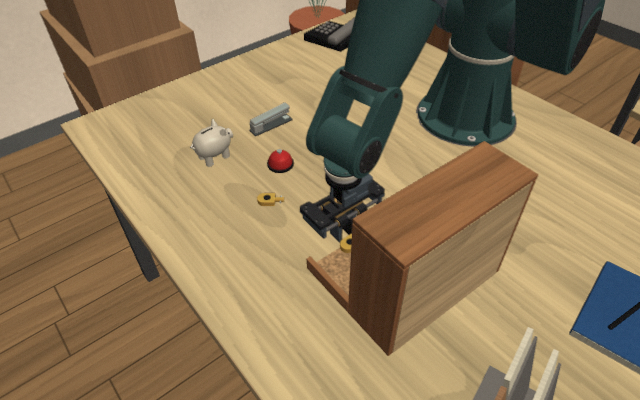

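The tag rides ahead of the fingers at (346,243). I'll finish the push, back off and lift.

```bash
python3 -m handwheel '[[[0,0,-0.1],[0,0,0],25],[[0,0,-0.2],[0,0,0],25],[[0,0,-0.3],[0,0,0],25],[[0,0,-0.37],[0,0,0],25],[[0,0,-0.4],[0,0,0],25]]'
python3 -m handwheel '[[[0,0,0.1],[0,0,0],25],[[-0.3,0,0.2],[0,0,0],25],[[-0.6,0,0.5],[0,0,0],25],[[-0.6,0.3,0.8],[0,0,0],25],[[-0.6,0.4,1],[0,0,0],25]]'
python3 -m handwheel '[[[0,0,0.3],[0,0,0],25],[[0,0,0.6],[0,0,0],25],[[0,0,1],[0,0,0],25],[[0,0,1],[0,0,0],25]]'
python3 - <<'E'
from h import *
im=snap('top','t2')
to((.66,-.148,.09),(.66,-.148,.004))
for o in tags(im):print(*o)
for d in bot.spot_in('top','tag1'):print(d['conf'],np.round(d['bbox']),px2w('top',*d['bbox'][:2],.008).round(3))
E
```

```text
t: 5.48
tcp_pos: [0.5919, 0.1795, 0.0039]
orientation: [55.9, 90.0, -35.9]
force: [-0.8, -0.9, 0.3]
finger_gap: 0.0251
t: 6.1
tcp_pos: [0.6489, 0.0238, 0.0952]
orientation: [88.7, 89.9, -3.2]
force: [-0.1, 0.3, 0.2]
finger_gap: 0.0248
t: 6.6
tcp_pos: [0.6416, -0.1274, 0.0939]
orientation: [8.2, 90.0, -83.8]
force: [-0.8, -0.8, 0.4]
finger_gap: 0.0253
t 6.65 p [ 0.6416 -0.1255  0.0938] F [-0.9  0.2  0. ] yaw -2.0
(0.66, -0.148, 0.09) units [0.025 0.128 0.146]
(0.66, -0.148, 0.004) units [0.573 0.    0.   ]
[160.  97.] [0.77  0.469] -168 0.142 [0.695 0.423] [0.841 0.502]
[182.  83.] [0.81  0.422] 173 0.066 [0.776 0.39 ] [0.841 0.448]
[202. 115.] [0.74  0.353] 80 0.063 [0.723 0.322] [0.755 0.384]
[246. 178.] [0.59  0.212] -178 0.066 [0.557 0.195] [0.623 0.229]
0.65 [246. 183.  15.  28.] [0.581 0.209 0.008]
```

View pics/t2.png

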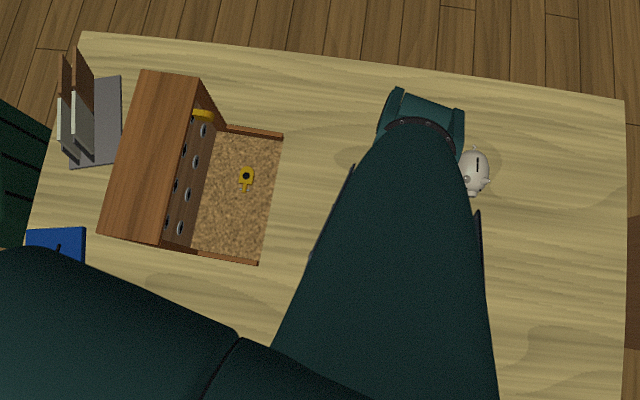

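First tag lies well inside the bay at (246,178), world y 0.195–0.229, and the mouth is at about 0.14. Now the far tag.

```bash
python3 -m handwheel '[[[0,0.13,0.16],[0,0,0],25],[[0,0.13,0.16],[0,0,0],25],[[0.3,0.13,0.16],[0,0,0],25],[[0.5,0.13,0.16],[0,0,0],25],[[0.58,0.13,0.16],[0,0,0],25]]'
python3 - <<'E'
from h import *
to((.66,-.148,.004),(.645,.155,.004))
snap('side','s3')
E
```

```text
t: 7.32
tcp_pos: [0.6598, -0.1461, 0.0052]
orientation: [-104.2, 89.8, 164.0]
force: [1.0, 0.3, -0.3]
finger_gap: 0.0251
t 7.33 p [ 0.6598 -0.1461  0.0052] F [ 1.   0.3 -0.3] yaw -1.7
(0.66, -0.148, 0.004) units [0.008 0.002 0.012]
(0.645, 0.155, 0.004) units [ 2.000e-03 -1.610e-01 -2.016e+00]
```

View pics/s3.png

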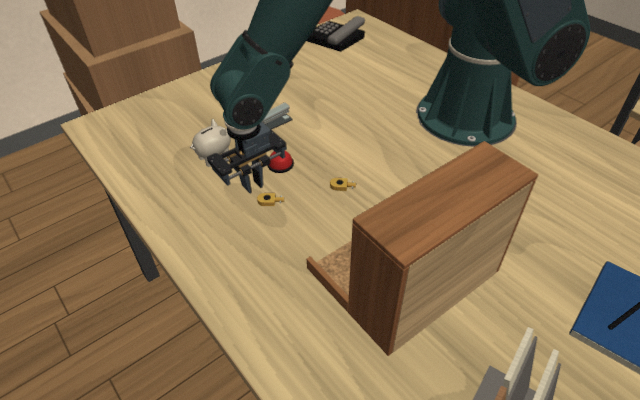

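Fingers stand behind the far tag (268,199), clear of the bell and pig. Push.

```bash
python3 -m handwheel '[[[0,0,-0.08],[0,0,0],25],[[0,0,-0.16],[0,0,0],25],[[0,0,-0.24],[0,0,0],25],[[0,-0.01,-0.34],[0,0,0],25],[[0,-0.02,-0.44],[0,0,0],25]]'
python3 -m handwheel '[[[0,-0.01,-0.1],[0,0,0],25],[[0,-0.02,-0.2],[0,0,0],25],[[0,-0.03,-0.3],[0,0,0],25],[[0,-0.04,-0.4],[0,0,0],25],[[0,-0.05,-0.5],[0,0,0],25]]'
python3 -m handwheel '[[[0,-0.01,-0.1],[0,0,0],25],[[0,-0.02,-0.2],[0,0,0],25],[[0,-0.03,-0.3],[0,0,0],25],[[0,-0.04,-0.38],[0,0,0],25],[[0,-0.04,-0.4],[0,0,0],25]]'
python3 - <<'E'
from h import *
to((.645,.155,.004))
im=snap('side','s4')
for o in tags(im,'side'):print(*o)
E
```

```text
t: 8.0
tcp_pos: [0.6602, -0.0803, 0.0072]
orientation: [84.3, 90.0, -7.5]
force: [0.0, -1.1, 0.7]
finger_gap: 0.025
t: 8.62
tcp_pos: [0.6551, -0.0053, 0.0069]
orientation: [71.6, 90.0, -20.2]
force: [0.4, -0.1, 0.1]
finger_gap: 0.0251
t: 9.25
tcp_pos: [0.6509, 0.0547, 0.0069]
orientation: [-91.3, 90.0, 176.9]
force: [-0.4, -0.2, 0.5]
finger_gap: 0.025
t 9.25 p [0.6509 0.0547 0.0069] F [-0.4 -0.2  0.5] yaw -1.8
(0.645, 0.155, 0.004) units [ 0.019 -0.06  -0.667]
```

View pics/s4.png

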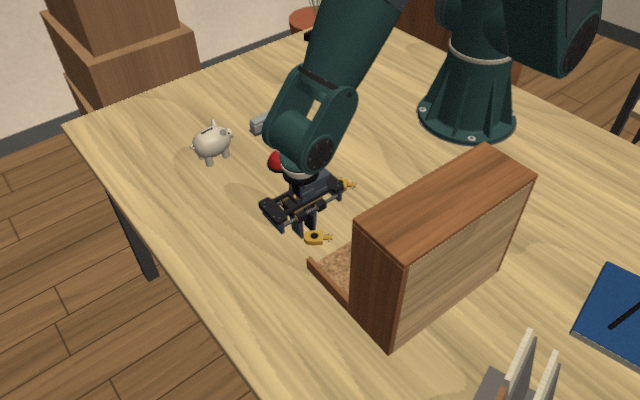

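Run:
```python
from h import *
for p in((304,238),(314,236),(332,237)):print(p,px2w('side',*p,.012).round(3))
print(w2px('side',(.675,.071,.005)),w2px('side',(.627,.071,.005)),w2px('side',(.69,.138,.035)))
im=cv2.imread('pics/s4.png');cv2.imwrite('pics/s4c.png',cv2.resize(im[190:290,250:390],None,fx=5,fy=5,interpolation=cv2.INTER_CUBIC))
```

```text
(304, 238) [0.668 0.078 0.012]
(314, 236) [0.647 0.088 0.012]
(332, 237) [0.617 0.117 0.012]
(np.float64(299.722171769834), np.float64(239.63030535155553)) (np.float64(316.0618240787098), np.float64(229.48711081757997)) (np.float64(312.60329374165735), np.float64(252.49291626330177))
```

View pics/s4c.png

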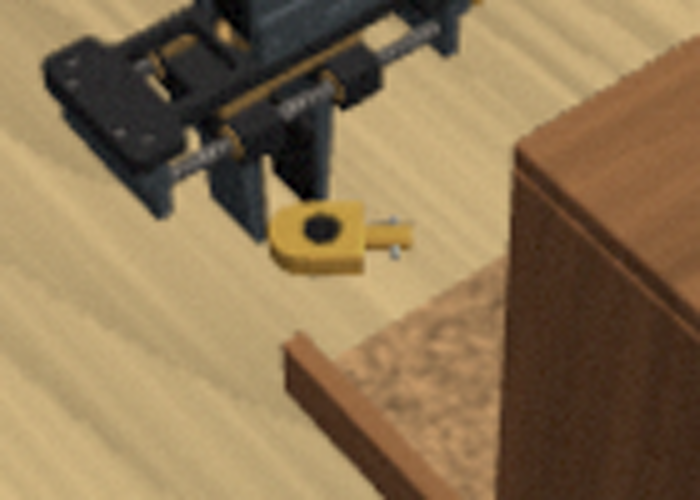

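Head cradled against both fingers, the tag heading into the mouth with about 20 mm of clearance to the cheek. Continue.

```bash
python3 -m handwheel '[[[0,-0.01,-0.1],[0,0,0],25],[[0,-0.02,-0.2],[0,0,0],25],[[0,-0.03,-0.3],[0,0,0],25],[[0,-0.05,-0.38],[0,0,0],25],[[0,-0.06,-0.46],[0,0,0],25]]'
python3 -m handwheel '[[[0,-0.01,-0.08],[0,0,0],25],[[0,-0.01,-0.16],[0,0,0],25],[[0,-0.01,-0.22],[0,0,0],25],[[0,-0.01,-0.25],[0,0,0],25]]'
python3 -m handwheel '[[[0,0,0.1],[0,0,0],25],[[-0.3,0,0.2],[0,0,0],25],[[-0.6,0,0.5],[0,0,0],25],[[-0.6,-0.3,0.8],[0,0,0],25],[[-0.6,-0.6,1],[0,0,0],25]]'
python3 -m handwheel '[[[0,-0.2,0.25],[0,0,0],25],[[0,-0.4,0.48],[0,0,0],25],[[0,-0.47,0.48],[0,0,0],25],[[0,-0.47,0.48],[0,0,0],25]]'
python3 - <<'E'
from h import *
im=snap('top','t3')
to((.486,-.065,.09),(.486,-.065,.005))
for o in tags(im):print(*o)
for d in bot.spot_in('top','tag1'):print(d['conf'],np.round(d['bbox']),px2w('top',*d['bbox'][:2],.008).round(3))
snap('side','s5')
for d in bot.spot_in('side','tag1'):print(d['conf'],np.round(d['bbox']),px2w('side',*d['bbox'][:2],.008).round(3))
E
```

```text
t: 9.93
tcp_pos: [0.6439, 0.1241, 0.0069]
orientation: [-78.2, 90.0, -170.0]
force: [-0.1, -0.7, -0.1]
finger_gap: 0.025
t: 10.42
tcp_pos: [0.6439, 0.1612, 0.0069]
orientation: [92.9, 90.0, 1.1]
force: [-0.6, -1.3, -0.5]
finger_gap: 0.0251
t: 11.05
tcp_pos: [0.5481, 0.0111, 0.0974]
orientation: [84.2, 89.9, -7.7]
force: [0.7, -0.4, 0.8]
finger_gap: 0.0249
t: 11.55
tcp_pos: [0.4762, -0.0565, 0.0971]
orientation: [101.9, 90.0, 10.0]
force: [1.6, -0.4, 0.4]
finger_gap: 0.025
t 11.6 p [ 0.477  -0.0562  0.0972] F [-0.2 -0.7  0.5] yaw -1.8
(0.486, -0.065, 0.09) units [0.048 0.062 0.057]
(0.486, -0.065, 0.005) units [ 0.567 -0.    -0.   ]
[152. 141.] [0.624 0.466] 176 0.441 [0.406 0.328] [0.845 0.553]
[263. 131.] [0.717 0.201] 86 0.111 [0.708 0.145] [0.722 0.257]
[247. 170.] [0.616 0.209] -30 0.107 [0.555 0.171] [0.662 0.25 ]
[234. 259.] [0.397 0.21 ] 87 0.11 [0.391 0.155] [0.403 0.265]
0.75 [238. 182.  19.  26.] [0.58  0.228 0.008]
0.65 [255. 162.  20.  20.] [0.635 0.197 0.008]
0.75 [346. 266.  16.  14.] [0.644 0.197 0.008]
0.56 [343. 185.  29.  16.] [0.482 0.002 0.008]
```

View pics/t3.png

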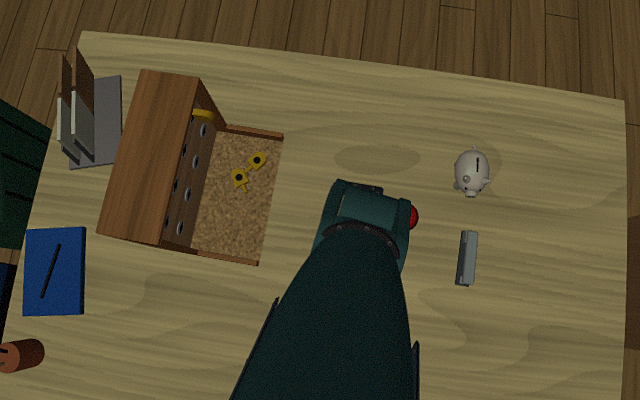

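Both pushed tags lie wholly on the cork at (239,178) and (257,161), 30 mm or more inside the mouth. Now the near tag.

```bash
python3 -m handwheel '[[[0,0.06,0.07],[0,0,0],25],[[0.1,0.06,0.07],[0,0,0],25],[[0.35,0.06,0.07],[0,0,0],25],[[0.52,0.06,0.07],[0,0,0],25],[[0.6,0.06,0.07],[0,0,0],25]]'
python3 -m handwheel '[[[0,0,-0.08],[0,0,0],25],[[0,0,-0.16],[0,0,0],25],[[0,0,-0.24],[0,0,0],25],[[0,0,-0.34],[0,0,0],25],[[0,0,-0.44],[0,0,0],25]]'
python3 -m handwheel '[[[0,0,-0.1],[0,0,0],25],[[0,0,-0.2],[0,0,0],25],[[0,0,-0.3],[0,0,0],25],[[0,0,-0.4],[0,0,0],25],[[0,0,-0.44],[0,0,0],25]]'
python3 - <<'E'
from h import *
to((.488,.16,.005))
im=snap('side','s6')
cv2.imwrite('pics/s6c.png',cv2.resize(im[150:290,250:450,::-1],None,fx=4,fy=4,interpolation=cv2.INTER_CUBIC))
for d in bot.spot_in('side','tag1'):print(d['conf'],np.round(d['bbox']),px2w('side',*d['bbox'][:2],.008).round(3))
E
```

```text
t: 12.38
tcp_pos: [0.4841, -0.0668, 0.0049]
orientation: [-98.8, 89.8, 169.4]
force: [-0.2, -0.4, -0.6]
finger_gap: 0.0252
t: 13.0
tcp_pos: [0.4874, 0.0002, 0.0073]
orientation: [88.7, 90.0, -3.1]
force: [0.2, -0.6, 1.5]
finger_gap: 0.0248
t: 13.62
tcp_pos: [0.4893, 0.0659, 0.0069]
orientation: [-92.1, 90.0, 176.2]
force: [-0.3, -0.1, -0.5]
finger_gap: 0.0247
t 13.62 p [0.4893 0.0659 0.0069] F [-0.3 -0.1 -0.5] yaw -1.8
(0.488, 0.16, 0.005) units [ 0.013 -0.028 -0.627]
0.54 [368. 207.  20.  16.] [0.487 0.099 0.008]
0.45 [345. 266.  15.  16.] [0.647 0.194 0.008]
```

View pics/s6c.png

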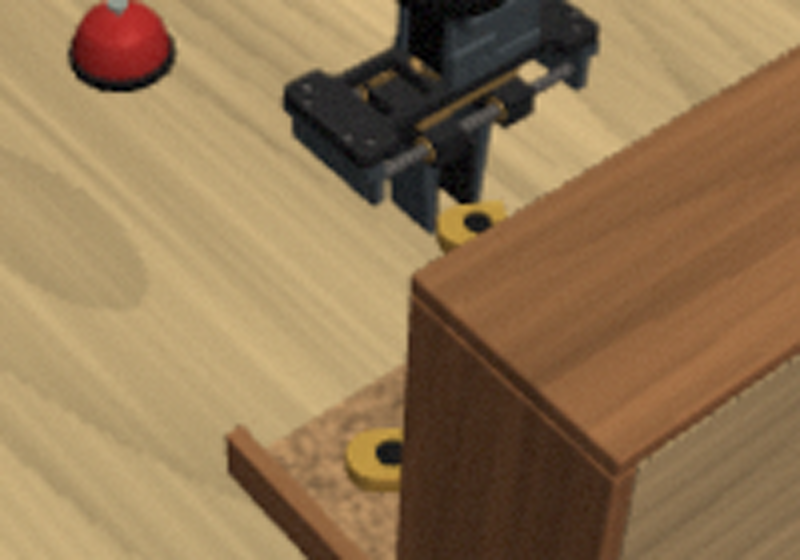

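The third tag sits squarely against the fingers. I'll finish, withdraw and check.

```bash
python3 -m handwheel '[[[0,0,-0.1],[0,0,0],25],[[0,0,-0.2],[0,0,0],25],[[0,0,-0.3],[0,0,0],25],[[0,0,-0.38],[0,0,0],25],[[0,0,-0.46],[0,0,0],25]]'
python3 -m handwheel '[[[0,0,-0.08],[0,0,0],25],[[0,0,-0.16],[0,0,0],25],[[0,0,-0.22],[0,0,0],25],[[0,0,-0.25],[0,0,0],25]]'
python3 -m handwheel '[[[0,0,0.1],[0,0,0],25],[[-0.3,0,0.2],[0,0,0],25],[[-0.6,0,0.5],[0,0,0],25],[[-0.9,0,0.8],[0,0,0],25],[[-0.9,0,1],[0,0,0],25]]'
python3 -m handwheel '[[[-0.2,0,0.3],[0,0,0],25],[[-0.4,0,0.7],[0,0,0],25],[[-0.4,0,1],[0,0,0],25],[[-0.4,0,1],[0,0,0],25]]'
python3 -m handwheel '[[[0,0,0.3],[0,0,0],25],[[0,0,0.7],[0,0,0],25],[[0,0,1],[0,0,0],25],[[0,0,1],[0,0,0],25]]'
python3 -m handwheel '[[[0,0,0.3],[0,0,0],25],[[0,0,0.6],[0,0,0],25],[[0,0,0.8],[0,0,0],25],[[0,0,0.8],[0,0,0],25]]'
python3 - <<'E'
from h import *
im=snap('top','t4');cv2.imwrite('pics/t4c.png',cv2.resize(im[80:340,150:510,::-1],None,fx=2.2,fy=2.2,interpolation=cv2.INTER_CUBIC))
for o in tags(im):print(*o)
for t in('tag1','bell','stapler','pig'):
    for d in bot.spot_in('top',t)[:3]:print(t,round(d['conf'],2),np.round(d['bbox']),px2w('top',*d['bbox'][:2],.007).round(3))
E
```

```text
t: 14.35
tcp_pos: [0.4914, 0.1349, 0.0069]
orientation: [-89.2, 90.0, 179.0]
force: [-0.0, 0.2, -1.3]
finger_gap: 0.0252
t: 14.85
tcp_pos: [0.4927, 0.172, 0.0069]
orientation: [102.8, 90.0, 11.0]
force: [-0.1, 0.5, -0.3]
finger_gap: 0.0251
t: 15.48
tcp_pos: [0.4891, 0.019, 0.145]
orientation: [90.2, 89.7, -1.7]
force: [0.7, 0.2, -0.4]
finger_gap: 0.025
t: 15.98
tcp_pos: [0.4825, -0.1317, 0.2023]
orientation: [61.3, 89.9, -30.8]
force: [0.2, -0.4, -0.1]
finger_gap: 0.025
t: 16.48
tcp_pos: [0.4777, -0.2803, 0.2015]
orientation: [-114.5, 90.0, 153.5]
force: [-0.1, -0.2, 0.2]
finger_gap: 0.0248
t: 16.98
tcp_pos: [0.4744, -0.3985, 0.2014]
orientation: [-135.9, 90.0, 132.3]
force: [0.1, 1.3, 0.6]
finger_gap: 0.0253
[133. 137.] [0.651 0.517] -180 0.385 [0.458 0.468] [0.843 0.551]
[196. 110.] [0.75 0.37] 70 0.078 [0.736 0.331] [0.796 0.398]
[178. 134.] [0.68 0.4 ] 179 0.078 [0.641 0.389] [0.719 0.416]
[159. 199.] [0.519 0.414] -2 0.229 [0.404 0.393] [0.633 0.449]
[247. 170.] [0.616 0.21 ] -30 0.107 [0.555 0.173] [0.662 0.25 ]
[241. 222.] [0.482 0.208] 150 0.065 [0.453 0.184] [0.512 0.226]
[115. 224.] [0.433 0.516] 108 0.052 [0.414 0.492] [0.454 0.543]
tag1 0.79 [255. 165.  15.  25.] [0.629 0.195 0.007]
tag1 0.77 [240. 225.  24.  24.] [0.477 0.207 0.007]
tag1 0.5 [240. 184.  20.  28.] [0.577 0.225 0.007]
bell 0.74 [404. 218.  28.  34.] [ 0.548 -0.179  0.007]
stapler 0.66 [467. 256.  24.  56.] [ 0.478 -0.338  0.007]
pig 0.9 [473. 172.  39.  55.] [ 0.684 -0.337  0.007]
```

View pics/t4c.png

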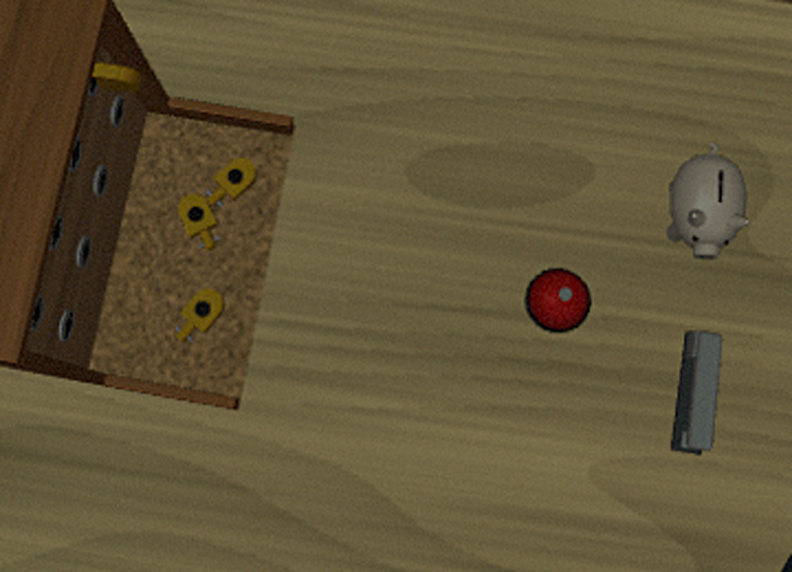

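All three tags lie wholly on the cork, at (236,177), (196,214) and (203,310) in the crop. The bell, stapler and pig are where they were, so I'm handing in.

```bash
python3 -c "
from rig import bot
print(bot.close_job())"
```

```text
the job is handed in; nothing more can be done
None
```

All three key tags are in the returns bay, and I have handed the job in after about 17 s of robot time (limit 67 s). I swept each one straight in with the fingertips held 25 mm apart and about 4–7 mm above the counter. Nothing was pinched or picked up, and the wrist force readings between moves stayed under about 2 N.

- **Tags:** In the last top picture all three lie wholly on the cork liner. Their nearest edges are at y ≥ 0.17 m, and the bay's front edge is at about 0.14 m. Two of the tags touch each other, which doesn't matter here.
- **Bell, stapler and pig:** Their detected positions match the first picture to within 3 mm, which is within detector noise.
- **Failed check:** The colour mask merged the two touching tags into one blob, and it also marked parts of the cabinet as tags. I therefore relied on the network, which found all three separately, and on the picture itself.

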